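# Set out the hot-air nozzles on the station's holder in the same order

## Task

The four hot-air nozzles stand on the grey bench stand in the order in which this repair will use them. Move them all over to the empty blue holder, one on each post, in the same order counted from the robot's left to its right, each upright and fully down on the holder. Leave the mug, the solder and the screwdriver where they are.

Things in the scene. Friction and masses are not known exactly. Their poses are not given: they have to be found in the camera images.
- fine_center (a point): Loose hot-air nozzle of bare steel (about 100 g), 70 mm tall: the tallest; above the sleeve a cone narrows to a thin round tube 10 mm in diameter. Its lower part, to grip it by, is an upright round sleeve, 40 mm in diameter, 44 mm high, open below to go over a post (bore 35 mm, 40 mm deep). The point: on its axis, half-way up (35 mm above its underside); z is its axis, upward.
- wide_center (a point): Loose hot-air nozzle of bare steel (about 100 g), 54 mm tall: the shortest; above the sleeve only a wide round mouth, 36 mm in diameter and 10 mm high. Its lower part, to grip it by, is an upright round sleeve, 40 mm in diameter, 44 mm high, open below to go over a post (bore 35 mm, 40 mm deep). The point: on its axis, half-way up (27 mm above its underside); z is its axis, upward.
- square_center (a point): Loose hot-air nozzle of bare steel (about 100 g), 62 mm tall; above the sleeve a square head, 28 by 28 mm and 18 mm high. Its lower part, to grip it by, is an upright round sleeve, 40 mm in diameter, 44 mm high, open below to go over a post (bore 35 mm, 40 mm deep). The point: on its axis, half-way up (31 mm above its underside); z is its axis, upward.
- slot_center (a point): Loose hot-air nozzle of bare steel (about 100 g), 62 mm tall; above the sleeve a long narrow head, 38 by 12 mm and 18 mm high. Its lower part, to grip it by, is an upright round sleeve, 40 mm in diameter, 44 mm high, open below to go over a post (bore 35 mm, 40 mm deep). The point: on its axis, half-way up (31 mm above its underside); z is its axis, upward.
- seat_fine: The fixed post, with its dark round flange, of the grey stand on which the fine-mouthed nozzle stands at the start; it stays there and so keeps the nozzle's place in the row, which varies. All four look alike. Flange 52 mm in diameter, 3 mm thick; post 20 mm in diameter, rising 30 mm above it, its top 10 mm tapered. Origin: centre of the flange's underside, on the stand.
- seat_wide: The fixed post, with its dark round flange, of the grey stand on which the wide-mouthed nozzle stands at the start; it stays there and so keeps the nozzle's place in the row, which varies. All four look alike. Flange 52 mm in diameter, 3 mm thick; post 20 mm in diameter, rising 30 mm above it, its top 10 mm tapered. Origin: centre of the flange's underside, on the stand.
- seat_square: The fixed post, with its dark round flange, of the grey stand on which the square-mouthed nozzle stands at the start; it stays there and so keeps the nozzle's place in the row, which varies. All four look alike. Flange 52 mm in diameter, 3 mm thick; post 20 mm in diameter, rising 30 mm above it, its top 10 mm tapered. Origin: centre of the flange's underside, on the stand.
- seat_slot: The fixed post, with its dark round flange, of the grey stand on which the slot-mouthed nozzle stands at the start; it stays there and so keeps the nozzle's place in the row, which varies. All four look alike. Flange 52 mm in diameter, 3 mm thick; post 20 mm in diameter, rising 30 mm above it, its top 10 mm tapered. Origin: centre of the flange's underside, on the stand.
- stand: Grey plastic block, fixed, on which the nozzles stand at the start: 70 mm (x) by 250 mm (y), 20 mm high. Origin: centre of its underside. Its four posts with flanges are in a row at y = +99, +33, -33, -99 mm. Its y axis points to the robot's left, within 21 degrees.
- holder: Blue folded-steel holder, fixed, empty at the start, left or right of the stand: 64 mm (x) by 250 mm (y), flat top 30 mm high, on which the nozzles are to rest. Origin: centre of its underside. Four steel posts at x = 0, y = +99, +33, -33, -99 mm, 20 mm in diameter, rising 30 mm above the top, the last 10 mm tapered to 8 mm. Its y axis points to the robot's left, within 21 degrees.
- mug: Bystander: green mug, 80 mm in diameter, 88 mm high. Origin: centre of its underside.
- solder: Bystander: spool of solder, 52 mm in diameter, 40 mm high, standing on its flange. Origin: centre of its underside.
- driver: Bystander: red-handled screwdriver, 170 mm long, lying on the bench.
Things that resemble listed ones, but are neither listed nor needed, are in the scene too. What is shaped like the part that bears slot_center but red or turquoise is not meant.

How it is judged (in metres and radians):
At the end, for the whole second after the job is handed in: Each nozzle stands upright (within 7 degrees) and at rest over the holder's post that has the same place in the row, left to right, as its starting post has on the stand: axis within 12 mm of the post along and across the row, underside on the holder's top face to within 4 mm (((y of seat_fine in the frame of stand between 0.079 and 0.119 m and y of fine_center in the frame of holder between 0.087 and 0.111 m) or (y of seat_fine in the frame of stand between 0.013 and 0.053 m and y of fine_center in the frame of holder between 0.021 and 0.045 m) or (y of seat_fine in the frame of stand between -0.053 and -0.013 m and y of fine_center in the frame of holder between -0.045 and -0.021 m) or (y of seat_fine in the frame of stand between -0.119 and -0.079 m and y of fine_center in the frame of holder between -0.111 and -0.087 m)) and x of fine_center in the frame of holder between -0.012 and 0.012 m and z of fine_center in the frame of holder between 0.061 and 0.069 m and angle between each of fine_center, wide_center, square_center, slot_center's own z axis and vertical below 0.12 rad and linear speed of each of nozzle_fine, nozzle_wide, nozzle_square, nozzle_slot below 0.02 m/s and ((y of seat_wide in the frame of stand between 0.079 and 0.119 m and y of wide_center in the frame of holder between 0.087 and 0.111 m) or (y of seat_wide in the frame of stand between 0.013 and 0.053 m and y of wide_center in the frame of holder between 0.021 and 0.045 m) or (y of seat_wide in the frame of stand between -0.053 and -0.013 m and y of wide_center in the frame of holder between -0.045 and -0.021 m) or (y of seat_wide in the frame of stand between -0.119 and -0.079 m and y of wide_center in the frame of holder between -0.111 and -0.087 m)) and x of wide_center in the frame of holder between -0.012 and 0.012 m and z of wide_center in the frame of holder between 0.053 and 0.061 m and ((y of seat_square in the frame of stand between 0.079 and 0.119 m and y of square_center in the frame of holder between 0.087 and 0.111 m) or (y of seat_square in the frame of stand between 0.013 and 0.053 m and y of square_center in the frame of holder between 0.021 and 0.045 m) or (y of seat_square in the frame of stand between -0.053 and -0.013 m and y of square_center in the frame of holder between -0.045 and -0.021 m) or (y of seat_square in the frame of stand between -0.119 and -0.079 m and y of square_center in the frame of holder between -0.111 and -0.087 m)) and x of square_center in the frame of holder between -0.012 and 0.012 m and z of square_center in the frame of holder between 0.057 and 0.065 m and ((y of seat_slot in the frame of stand between 0.079 and 0.119 m and y of slot_center in the frame of holder between 0.087 and 0.111 m) or (y of seat_slot in the frame of stand between 0.013 and 0.053 m and y of slot_center in the frame of holder between 0.021 and 0.045 m) or (y of seat_slot in the frame of stand between -0.053 and -0.013 m and y of slot_center in the frame of holder between -0.045 and -0.021 m) or (y of seat_slot in the frame of stand between -0.119 and -0.079 m and y of slot_center in the frame of holder between -0.111 and -0.087 m)) and x of slot_center in the frame of holder between -0.012 and 0.012 m and z of slot_center in the frame of holder between 0.057 and 0.065 m); the robot touches nothing.
It fails at once if the mug is shifted by more than 30 mm (distance of mug from where it was at the start of the episode above 0.03 m).
It fails at once if the solder spool is shifted by more than 30 mm (distance of solder from where it was at the start of the episode above 0.03 m).
It fails at once if the screwdriver is shifted by more than 30 mm (distance of driver from where it was at the start of the episode above 0.03 m).
It also fails if it takes over 93 s, if anything falls off the work surface, if the arm or the gripper's body presses on something with over 40 N, if the wrist force passes 120 N, or if a joint passes its speed limit or range.

## Robot

A 7-joint arm with a two-finger parallel gripper is mounted at the origin on the work surface. World frame = base frame: x ahead of the robot, y to its left, z up, the work surface at z = 0. Lengths are in mm, angles in rad, forces in N, time in s.
With the tool pointing down it reaches from about 425 to 950 mm from the base axis. Payload 4.7 kg.
Tool frame: the origin (TCP) lies midway between the tips of the shut fingers; the grasp point (between the pads) lies 19 mm behind it; z points along the fingers, x is the direction in which the jaws open and shut, and the axes are right-handed (so a half turn about z gives the same grasp; the last joint's range is limited). The gripper opens to 85 mm and grips with 20 to 120 N. Pads are 22 mm wide; open, the fingers measure 114 mm over their backs; the gripper's body (76 mm by 85 mm) begins 54 mm behind the grasp point. The pads swing forward as they close: fully open they stand 13 mm farther back than shut.
Start: joints at [-1.376, 0.469, -0.049, 1.532, 0.024, 1.141, -0.082], TCP at [149.764, 658.194, 231.335] pointing down, gripper open.
Joint ranges: [-2.59, 2.59], [-0.33, 1.99], [-1.39, 1.29], [0.1, 2.45], [-1.04, 4.18], [0.21, 1.99], [-2.66, 2.66]. Speed limits (rad/s): [2.57, 2.57, 3.14, 3.14, 3.14, 3.14, 3.14].

## Interface

Orientations are given as a unit quaternion [x, y, z, w].
In Python, from cell import r gives the robot as it stands.
- The arm moves only by the tool move_arm, never from a script. Its argument "motion" is text: rows parted by semicolons, each of 7 numbers parted by spaces: the shift along the tool's x, y, z in units of 50 mm (1.0 is 50 mm), then the turn, a rotation vector about the tool's x, y, z in units of 5 degrees (1.0 is 5 degrees), then the gripper's target within -1 to 1 (fully open at 1, half-way at 0, shut at -1). A call has 1 to 5 rows; each row is the pose to reach, as a shift and turn from the pose commanded when the call began, along the tool's axes at that moment; what a row does not reach only later rows make up. A row lasts 1/10 s, in which the tool goes at most 50 mm and 8.59 degrees, less where a joint would pass 70% of its speed; a pose out of reach is approached as far as the arm can. A call with a gripper value outside its range is refused whole. The fingers move at their own pace and stop on an object; "squeeze" is the grip in N (left out, the last holds). Time passes only in rows, so rows that repeat a pose let the fingers close. It gives the time, the measured TCP pose, the force and the opening at its end, in the units of the state.
- r.observe(): the state, without advancing time (a new reading comes with each control period).
- r.get_image(name): name is "scene" or "top"; returns (picture, depth): 480x640x3 uint8, red, green, blue; 480x640 float32, mm along the optical axis (not along the pixel's ray), 0 where there is no reading.
- r.camera_info(name): a dict with "K" (3x3 intrinsics, pixels), "camera_from_world" (4x4, takes a point from world to camera coordinates). Camera axes: x right, y down, z forward; pixel columns grow to the right and rows downward; lengths in mm; the calibration is good to about 2 mm. A picture is of the moment at which its call begins. camera_info takes no time and is no camera call.
- r.job_done(): hands the job in, once; it reports no verdict.
Trained networks look in the newest picture that a camera, given by its name, has taken for a name from the list of things; names that differ only in an ending like _2 or _b are one class to them, and where a whole thing is asked for, a point or a joint stands for the part that bears it (a point fixed in the world has none). Each returns a list of dicts, best first, with "score" (0 to 1); they miss things now and then, are a little off and sometimes report something else, mostly with a low value. They report only what shows in the picture. A call takes as long as a camera call. They do not tell look-alikes from the thing itself.
- r.boxes_of(camera, query): "bbox" ([centre column, centre row, width, height] in pixels, round what is visible of it).
- r.outline_of(camera, query): "mask" (480x640 bool, what is visible of it) and "bbox" ([centre column, centre row, width, height] in pixels, round what is visible of it).
- r.mark_of(camera, query): "centre" ([row, column] in pixels: a listed point, or the origin of a listed thing).
The state is a dict: "t": time; "joint_pos": joint angles; "qd": joint speeds; "tau": joint torques, N m; "tcp_pos": TCP position; "ee_rot": TCP orientation; "wrist_force": force on the tool from outside, world axes, zero at the start; "ft_torque": the same for the moment, N m; "grip_width": finger opening in mm.
Only numpy, scipy, OpenCV 4.12 (cv2) and the standard library are available. Lean on these libraries where they do the work, as an engineer would, in place of code of your own. Each camera call takes 0.05 s, during which the arm holds its last target. There are 200 camera calls.

## Working session

There is one attempt and no reset: what is moved stays moved. The work goes in short steps, Python scripts to look and compute and a tool call to move; the robot and the scene stay as the last step left them, time stands still between calls to the robot, and variables do not carry over. Pictures are saved under pics/ and viewed, about 12 in all and at most 16, crops included, and the job is handed in when it is done.

Besides the shell and the picture viewer there is one more tool, called by a JSON object that holds its "api" and its "payload". move_arm: Moves the arm, as the interface text tells. Its arguments: {"type":"object","properties":{"motion":{"type":"string"},"squeeze":{"type":"number"}},"required":["motion"]}

```bash
mkdir -p pics; ls; python3 - <<'E'
from cell import r
import cv2
s=r.observe(); print({k:s[k] for k in('t','tcp_pos','ee_rot','grip_width')})
for n in('scene','top'):
    p,d=r.get_image(n); cv2.imwrite(f'pics/{n}0.png',p[:,:,::-1]); 
    c=r.camera_info(n); print(n,c['K'],c['camera_from_world'])
E
```

```text
pics
{'t': 0.0, 'tcp_pos': array([149.68163534, 657.61018683, 230.26856289]), 'ee_rot': array([ 7.81645290e-01,  6.23722455e-01, -7.36667052e-04,  6.29458799e-04]), 'grip_width': 85.76727948990988}
scene [[479.7223852    0.         321.86385715]
 [  0.         479.7223852  239.57912288]
 [  0.           0.           1.        ]] [[ 3.89268078e-01  9.20975405e-01  1.65730728e-02 -2.18685964e+02]
 [ 5.27730318e-01 -2.08236595e-01 -8.23491489e-01 -2.52927764e+02]
 [-7.54964287e-01  3.29305062e-01 -5.67086503e-01  1.32403279e+03]
 [ 0.00000000e+00  0.00000000e+00  0.00000000e+00  1.00000000e+00]]
top [[507.46860952   0.         315.79072003]
 [  0.         507.46860952 241.43813545]
 [  0.           0.           1.        ]] [[ 2.43802604e-02 -9.99647602e-01  1.05011876e-02 -6.99918123e+01]
 [-9.85483519e-01 -2.57975313e-02 -1.67799644e-01  6.11379542e+02]
 [ 1.68011417e-01 -6.25774827e-03 -9.85765187e-01  1.03137608e+03]
 [ 0.00000000e+00  0.00000000e+00  0.00000000e+00  1.00000000e+00]]
```

View pics/top0.png

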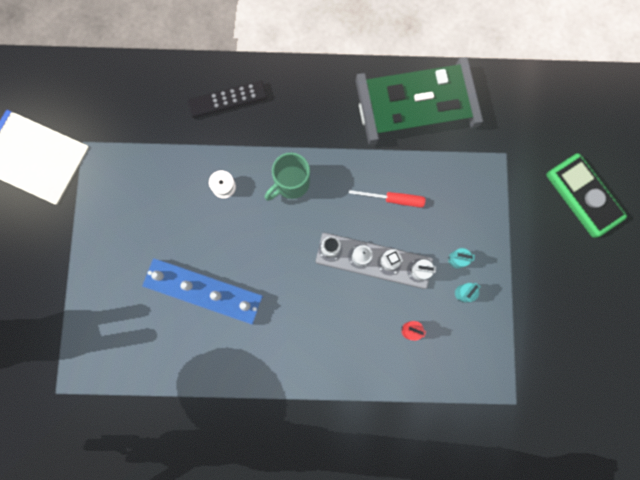

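View pics/scene0.png

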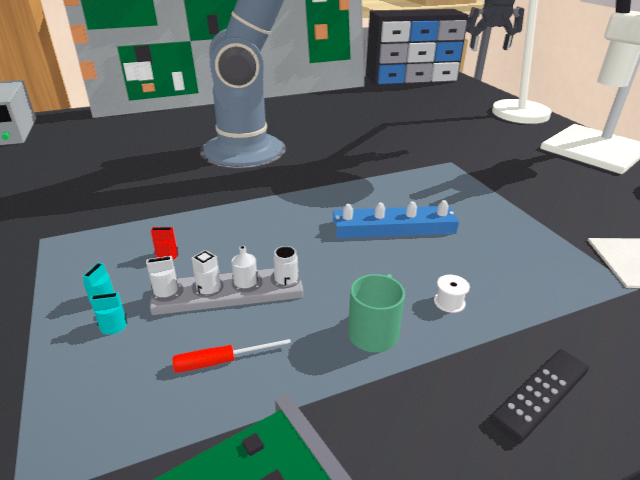

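The top view shows the stand at (375,262) with, left to right, wide (331,245), fine (362,255), square (392,260) and slot (423,269). The blue holder is at (203,291). Teal and red look-alikes stand to the right of the stand, and the mug and spool are ahead of the row.

```bash
cat > h.py <<'E'
import numpy as np, cv2
from cell import r
def ray(cam,uv,z):
    c=r.camera_info(cam);K=c['K'];T=c['camera_from_world'];uv=np.atleast_2d(np.asarray(uv,float))
    R=T[:3,:3];o=-R.T@T[:3,3]
    d=np.c_[(uv-[K[0,2],K[1,2]])/[K[0,0],K[1,1]],np.ones(len(uv))]@R
    return o+d*((z-o[2])/d[:,2])[:,None]
def cloud(cam,depth,mask=None):
    c=r.camera_info(cam);K=c['K'];T=c['camera_from_world']
    v,u=np.nonzero((depth>0)&(mask if mask is not None else True));z=depth[v,u]
    p=np.c_[(u-K[0,2])/K[0,0]*z,(v-K[1,2])/K[1,1]*z,z]
    return (p-T[:3,3])@T[:3,:3]
E
python3 - <<'E'
from h import *
np.set_printoptions(precision=1,suppress=True)
hz={'wide_center':53+0-3,'fine_center':58,'square_center':54,'slot_center':54,'seat_fine':20,'seat_wide':20,'seat_square':20,'seat_slot':20,'holder':0,'stand':0}
for cam in('top','scene'):
    p,d=r.get_image(cam)
    for n in('wide_center','fine_center','square_center','slot_center','holder','stand'):
        for m in r.mark_of(cam,n)[:3]:
            print(cam,n,round(m['score'],2),m['centre'],ray(cam,m['centre'][::-1],hz[n])[0])
    for n,z in(('holder',30),('stand',20)):
        m=r.outline_of(cam,n)[0]; P=cloud(cam,d,m['mask'])
        T=P[abs(P[:,2]-z)<7]; print(n,m['score'],len(T),np.median(T,0),cv2.minAreaRect(T[:,:2].astype(np.float32)))
        H=P[P[:,2]>z+12]
        if n=='holder' and len(H)>8:
            k=cv2.kmeans(H[:,:2].astype(np.float32),4,None,(3,50,.1),10,2); print(k[2], [len(H[k[1].ravel()==i]) for i in range(4)])
E
```

```text
top wide_center 0.54 [248.1, 329.7] [599.7 -84.6  50. ]
top fine_center 0.78 [255.9, 363.3] [ 583.5 -155.7   58. ]
top square_center 0.7 [256.8, 389.3] [ 583.6 -211.4   54. ]
top square_center 0.24 [248.2, 329.6] [598.8 -84.2  54. ]
top slot_center 0.8 [295.9, 470.2] [ 505.2 -381.4   54. ]
top slot_center 0.74 [258.7, 460.4] [ 583.5 -362.6   54. ]
top holder 0.93 [293.4, 203.7] [499.7 188.4   0. ]
top stand 0.61 [260.3, 375.1] [ 582.7 -188.     0. ]
holder 0.91 3140 [503.2 186.9  28.6] ((503.862060546875, 187.89739990234375), (251.3841552734375, 64.05996704101562), 72.50279998779297)
[[493.4 154.3]
 [532.7 280.1]
 [512.8 216.9]
 [473.8  92.2]] [75, 78, 71, 73]
stand 0.81 1561 [ 574.5 -181.    18.6] ((580.9827880859375, -182.91506958007812), (246.58773803710938, 70.1280288696289), 78.0790786743164)
scene wide_center 0.8 [262.4, 284.1] [597.1 -85.6  50. ]
scene wide_center 0.25 [281.4, 245.0] [ 621.6 -160.8   50. ]
scene fine_center 0.81 [266.7, 245.8] [ 594.9 -151.4   58. ]
scene fine_center 0.46 [284.2, 248.6] [ 640.  -159.4   58. ]
scene fine_center 0.33 [264.8, 283.7] [613.1 -91.7  58. ]
scene slot_center 0.69 [273.5, 161.5] [ 556.8 -282.    54. ]
scene slot_center 0.63 [239.5, 163.5] [ 458.5 -265.5   54. ]
scene slot_center 0.58 [283.5, 97.5] [ 545.5 -378.5   54. ]
scene holder 0.74 [227.6, 393.3] [505.3 186.2   0. ]
scene holder 0.46 [333.6, 372.9] [759.7   3.2   0. ]
scene stand 0.67 [290.7, 229.9] [ 576.3 -178.9    0. ]
scene stand 0.25 [259.9, 283.4] [526.7 -64.    0. ]
holder 0.64 1977 [510.1 183.7  29. ] ((503.3388671875, 186.5595703125), (250.77259826660156, 69.6633529663086), 73.00664520263672)
[[518.  214.3]
 [479.3  89.8]
 [497.9 152.2]
 [537.  277.4]] [68, 69, 81, 81]
stand 0.96 1920 [ 597.9 -187.5   18.3] ((581.3560180664062, -183.46978759765625), (249.2681427001953, 73.90522766113281), 77.70892333984375)
```

```bash
cat >> h.py <<'E'
from scipy.spatial.transform import Rotation as Ro
def plan(*targets):
    """targets (x,y,z,yaw_deg of tool x): shift/turn in move units from the present pose"""
    s=r.observe();R=Ro.from_quat(s['ee_rot']);p=np.array(s['tcp_pos'])
    print('t %.2f'%s['t'],'tcp',p.round(1),'F',np.round(s['wrist_force'],1),'w %.1f'%s['grip_width'],'j',np.round(s['joint_pos'],2))
    for t in targets:
        a=np.radians(t[3]);c,n=np.cos(a),np.sin(a)
        G=Ro.from_matrix(np.array([[c,n,0],[n,-c,0],[0,0,-1]]))
        print(t,'->',(R.inv().apply(np.array(t[:3])-p)/50).round(3),((R.inv()*G).as_rotvec(True)/5).round(2))
HOLD={n:(503.5+.297*y,187.3+.955*y) for n,y in(('wide',99),('fine',33),('square',-33),('slot',-99))}
E
python3 - <<'E'
from h import *
from scipy.optimize import least_squares
np.set_printoptions(precision=1,suppress=True)
C=[cloud(c,r.get_image(c)[1]) for c in('top','scene')]
for n,y in(('wide',99),('fine',33),('square',-33),('slot',-99)):
    s=np.array([581.2+.21*y,-183.2+.978*y])
    for P in C+[np.vstack(C)]:
        Q=P[(P[:,2]>32)&(P[:,2]<62)&(np.hypot(*(P[:,:2]-s).T)<29)][:,:2]
        f=least_squares(lambda c:np.hypot(*(Q-c).T)-20,s,loss='soft_l1'); print(n,s,len(Q),f.x,np.median(abs(f.fun)))
plan((588,-100,180,-12))
E
```

```text
wide [602.  -86.4] 38 [603.4 -85.4] 0.2291904561432201
wide [602.  -86.4] 328 [602.  -85.8] 0.48244488600959556
wide [602.  -86.4] 366 [602.1 -85.8] 0.5287103101575639
fine [ 588.1 -150.9] 47 [ 586.3 -152.7] 0.2555775089196075
fine [ 588.1 -150.9] 346 [ 584.7 -153.1] 0.5793179257805878
fine [ 588.1 -150.9] 393 [ 584.8 -153.1] 0.597261361115887
square [ 574.3 -215.5] 47 [ 577.8 -214.1] 0.20498609097244014
square [ 574.3 -215.5] 345 [ 576.3 -214.5] 0.5699893105235816
square [ 574.3 -215.5] 392 [ 576.4 -214.5] 0.6158135054626914
slot [ 560.4 -280. ] 64 [ 558.8 -281.6] 0.30792482989951964
slot [ 560.4 -280. ] 389 [ 557.3 -281.9] 0.5699573556604598
slot [ 560.4 -280. ] 453 [ 557.4 -281.9] 0.6158923098911728
t 1.10 tcp [149.7 658.2 231.3] F [ 0.1 -0.1  0. ] w 85.7 j [-1.4  0.5 -0.1  1.5  0.   1.1 -0.1]
(588, -100, 180, -12) -> [-12.8  11.9   1. ] [-0.  -0.  17.8]
```

{"api": "move_arm", "payload": {"motion": "-0.6 0.7 0 0 0 1 1; -1.2 1.4 0 0 0 2 1; -1.8 2.1 0 0 0 3 1; -2.4 2.8 0 0 0 4 1; -3 3.5 0 0 0 5 1", "squeeze": 40}}

```text
t: 1.6
tcp_pos: [288.1, 471.5, 231.5]
ee_rot: [0.899, 0.438, 0.0, -0.0]
wrist_force: [0.2, -0.0, 0.0]
grip_width: 85.3
```

```bash
python3 -c "
from h import *
plan((602,-86,180,-12))"
```

```text
t 1.60 tcp [288.1 471.5 231.5] F [ 0.2 -0.   0. ] w 85.3 j [-1.17  0.27  0.09  1.83 -0.03  1.04 -0.16]
(602, -86, 180, -12) -> [-4.917 11.815  1.025] [-1.00e-02 -1.00e-02  1.28e+01]
```

{"api": "move_arm", "payload": {"motion": "-0.35 0.9 0 0 0 1 1; -0.7 1.8 0 0 0 2 1; -1.05 2.7 0 0 0 3 1; -1.4 3.6 0 0 0 4 1; -1.75 4.5 0 0 0 5 1"}}

```text
t: 2.1
tcp_pos: [412.0, 264.3, 231.7]
ee_rot: [0.972, 0.233, 0.0, -0.0]
wrist_force: [0.9, -0.5, 0.3]
grip_width: 85.5
```

```bash
python3 -c "
from h import *
plan((602,-86,150,-12))"
```

```text
t 2.10 tcp [412.  264.3 231.7] F [ 0.9 -0.5  0.3] w 85.5 j [-0.91  0.16  0.29  1.98 -0.05  1.01 -0.13]
(602, -86, 150, -12) -> [0.206 7.969 1.63 ] [-0.01 -0.01  7.8 ]
```

{"api": "move_arm", "payload": {"motion": "0 0.9 0.2 0 0 1 1; 0.05 1.8 0.4 0 0 2 1; 0.1 2.7 0.6 0 0 3 1; 0.1 3.6 0.8 0 0 4 1; 0.1 4.5 1 0 0 5 1"}}

```text
t: 2.6
tcp_pos: [519.2, 66.6, 181.3]
ee_rot: [1.0, 0.017, 0.0, -0.0]
wrist_force: [0.7, 0.4, -0.4]
grip_width: 85.9
```

```bash
python3 -c "
from h import *
plan((602,-86,150,-12))"
```

```text
t 2.60 tcp [519.2  66.6 181.3] F [ 0.7  0.4 -0.4] w 85.9 j [-0.6   0.29  0.48  1.97 -0.17  0.92 -0.  ]
(602, -86, 150, -12) -> [1.548 3.109 0.626] [-0.01 -0.01  2.8 ]
```

{"api": "move_arm", "payload": {"motion": "0.4 0.8 0.2 0 0 0.8 1; 0.8 1.6 0.4 0 0 1.6 1; 1.2 2.4 0.5 0 0 2.4 1; 1.55 3.1 0.6 0 0 2.8 1; 1.55 3.1 0.6 0 0 2.8 1"}}

```text
t: 3.1
tcp_pos: [602.9, -90.6, 151.1]
ee_rot: [0.994, -0.107, 0.001, 0.002]
wrist_force: [-0.6, 0.3, 0.8]
grip_width: 85.6
```

```bash
python3 -c "
from h import *
plan((602,-86,100,-12),(602,-86,30,-12))"
```

```text
t 3.10 tcp [602.9 -90.6 151.1] F [-0.6  0.3  0.8] w 85.6 j [-0.32  0.48  0.55  1.8  -0.3   0.94  0.14]
(602, -86, 100, -12) -> [-0.04  -0.09   1.022] [ 0.05 -0.03 -0.06]
(602, -86, 30, -12) -> [-0.043 -0.096  2.422] [ 0.05 -0.03 -0.06]
```

{"api": "move_arm", "payload": {"motion": "-0.05 -0.1 0.5 0 0 0 1; -0.05 -0.1 1 0 0 0 1; -0.05 -0.1 1.5 0 0 0 1; -0.05 -0.1 1.9 0 0 0 1; -0.05 -0.1 1.9 0 0 0 1"}}

```text
t: 3.6
tcp_pos: [598.1, -77.1, 53.8]
ee_rot: [0.995, -0.102, -0.003, -0.0]
wrist_force: [-0.4, -0.1, -0.6]
grip_width: 85.9
```

```bash
python3 -c "
from h import *
plan((602,-86,30,-12))
p,d=r.get_image('scene');cv2.imwrite('pics/a.png',cv2.resize(p[160:360,60:360,::-1],(750,500)))"
```

```text
t 3.60 tcp [598.1 -77.1  53.8] F [-0.4 -0.1 -0.6] w 85.9 j [-0.29  0.6   0.48  1.88 -0.38  0.76  0.2 ]
(602, -86, 30, -12) -> [0.115 0.159 0.474] [0.   0.07 0.05]
```

View pics/a.png

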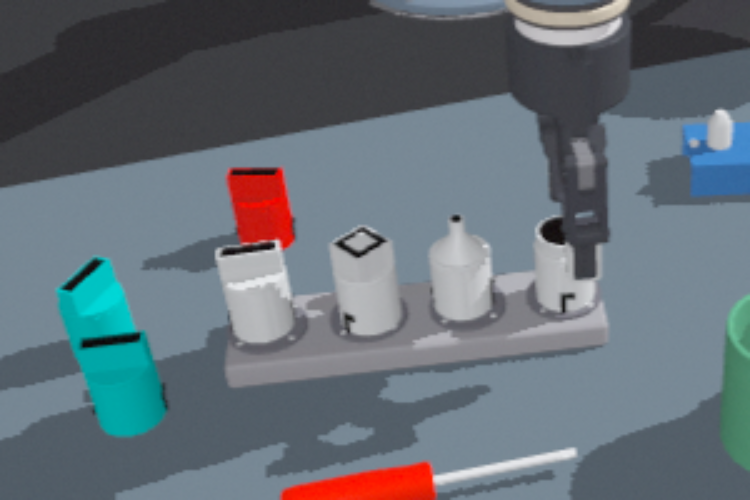

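The fingers straddle the wide nozzle, about 9 mm towards +y of its axis. The readings lag, so I will correct and let the arm settle.

{"api": "move_arm", "payload": {"motion": "0.1 0.15 0 0 0 0 1; 0.1 0.15 0.3 0 0 0 1; 0.1 0.15 0.45 0 0 0 1; 0.1 0.15 0.45 0 0 0 1; 0.1 0.15 0.45 0 0 0 1"}}

```text
t: 4.15
tcp_pos: [603.5, -86.6, 33.5]
ee_rot: [0.995, -0.103, -0.0, -0.0]
wrist_force: [-0.0, -0.4, -0.1]
grip_width: 85.0
```

```bash
python3 -c "
from h import *
plan((602,-86,30,-12))"
```

```text
t 4.15 tcp [603.5 -86.6  33.5] F [-0.  -0.4 -0.1] w 85.0 j [-0.26  0.63  0.46  1.87 -0.4   0.73  0.22]
(602, -86, 30, -12) -> [-0.031 -0.006  0.07 ] [-0.    0.01  0.04]
```

Settled within 2 mm of the target, so I'll close.

{"api": "move_arm", "payload": {"motion": "0 0 0.06 0 0 0 -1; 0 0 0.06 0 0 0 -1; 0 0 0.06 0 0 0 -1; 0 0 0.06 0 0 0 -1; 0 0 0.06 0 0 0 -1"}}

```text
t: 4.65
tcp_pos: [603.7, -86.7, 31.1]
ee_rot: [0.995, -0.103, 0.0, -0.0]
wrist_force: [-0.6, -0.4, 2.4]
grip_width: 39.3
```

{"api": "move_arm", "payload": {"motion": "0 0 0 0 0 0 -1; 0 0 0 0 0 0 -1; 0 0 0 0 0 0 -1; 0 0 0 0 0 0 -1; 0 0 0 0 0 0 -1"}}

```text
t: 5.15
tcp_pos: [603.7, -86.8, 31.1]
ee_rot: [0.995, -0.103, 0.0, -0.0]
wrist_force: [-2.0, 0.6, 4.9]
grip_width: 39.2
```

{"api": "move_arm", "payload": {"motion": "0 0 -0.5 0 0 0 -1; 0 0 -1.2 0 0 0 -1; 0 -0.6 -1.9 0 0 0 -1; 0 -1.4 -2.2 0 0 0 -1; 0 -2.3 -2.2 0 0 0 -1"}}

```text
t: 5.65
tcp_pos: [629.2, 25.4, 143.6]
ee_rot: [0.995, -0.105, 0.003, -0.0]
wrist_force: [1.5, 0.4, -0.9]
grip_width: 39.3
```

```bash
python3 -c "
from h import *
plan((*HOLD['wide'],141,-17.3))"
```

```text
t 5.65 tcp [629.2  25.4 143.6] F [ 1.5  0.4 -0.9] w 39.3 j [-0.49  0.52  0.53  1.76 -0.32  0.94 -0.04]
(532.903, 281.845, 141, -17.3) -> [-2.952 -4.616  0.041] [-0.02 -0.07  1.06]
```

{"api": "move_arm", "payload": {"motion": "-0.5 -0.8 0 0 0 0.2 -1; -1 -1.6 0 0 0 0.4 -1; -1.5 -2.4 0 0 0 0.6 -1; -2 -3.2 0 0 0 0.8 -1; -2.5 -4 0 0 0 1 -1"}}

```text
t: 6.15
tcp_pos: [544.8, 248.8, 140.2]
ee_rot: [0.989, -0.147, -0.0, 0.0]
wrist_force: [-0.1, -0.0, -1.4]
grip_width: 39.1
```

{"api": "move_arm", "payload": {"motion": "-0.3 -0.4 0 0 0 0 -1; -0.45 -0.6 0 0 0 0 -1; -0.45 -0.6 0 0 0 0 -1; -0.45 -0.6 0 0 0 0 -1; -0.45 -0.6 0 0 0 0 -1"}}

```text
t: 6.65
tcp_pos: [534.1, 279.7, 140.9]
ee_rot: [0.989, -0.148, 0.0, 0.0]
wrist_force: [0.4, 0.3, -0.8]
grip_width: 39.4
```

```bash
python3 -c "
from h import *
plan((*HOLD['wide'],90,-17.3),(*HOLD['wide'],38,-17.3))"
```

```text
t 6.65 tcp [534.1 279.7 140.9] F [ 0.4  0.3 -0.8] w 39.4 j [-0.95  0.48  0.53  1.83 -0.3   0.91 -0.57]
(532.903, 281.845, 90, -17.3) -> [-0.037 -0.036  1.017] [ 0.01 -0.01  0.05]
(532.903, 281.845, 38, -17.3) -> [-0.038 -0.036  2.057] [ 0.01 -0.01  0.05]
```

{"api": "move_arm", "payload": {"motion": "-0.02 -0.04 0.6 0 0 0 -1; -0.02 -0.04 1.2 0 0 0 -1; -0.02 -0.04 1.6 0 0 0 -1; -0.02 -0.04 1.9 0 0 0 -1; -0.02 -0.04 2 0 0 0 -1"}}

```text
t: 7.15
tcp_pos: [532.6, 282.8, 39.4]
ee_rot: [0.989, -0.147, -0.001, 0.001]
wrist_force: [-0.8, -0.2, -0.8]
grip_width: 39.5
```

{"api": "move_arm", "payload": {"motion": "0 0 0 0 0 0 -1; 0 0 0.02 0 0 0 -1; 0 0 0.04 0 0 0 -1; 0 0 0.04 0 0 0 -1"}}

```text
t: 7.55
tcp_pos: [533.0, 284.9, 39.5]
ee_rot: [0.989, -0.146, 0.0, -0.001]
wrist_force: [0.2, 0.9, -1.1]
grip_width: 39.5
```

{"api": "move_arm", "payload": {"motion": "0 0 0.03 0 0 0 -1; 0 0 0.03 0 0 0 1; 0 0 0.03 0 0 0 1; 0 0 0.03 0 0 0 1; 0 0 0.03 0 0 0 1"}}

```text
t: 8.05
tcp_pos: [532.6, 284.6, 37.3]
ee_rot: [0.989, -0.146, 0.0, -0.0]
wrist_force: [-0.2, -0.4, -0.4]
grip_width: 85.2
```

{"api": "move_arm", "payload": {"motion": "0 0 -0.3 0 0 0 1; 0 0 -0.9 0 0 0 1; 0 0 -1.7 0 0 0 1; 0 0.7 -2.2 0 0 0 1; 0 1.5 -2.2 0 0 0 1"}}

```text
t: 8.55
tcp_pos: [513.8, 214.2, 152.0]
ee_rot: [0.989, -0.145, 0.004, -0.003]
wrist_force: [0.2, -1.1, 0.0]
grip_width: 85.4
```

```bash
python3 -c "
from h import *
plan((585.5,-153,141,-12))
p,d=r.get_image('scene');cv2.imwrite('pics/b.png',cv2.resize(p[160:360,200:500,::-1],(750,500)))"
```

```text
t 8.55 tcp [513.8 214.2 152. ] F [ 0.2 -1.1  0. ] w 85.4 j [-0.91  0.39  0.56  1.93 -0.27  0.88 -0.5 ]
(585.5, -153, 141, -12) -> [3.478 6.626 0.198] [-0.08 -0.08 -0.93]
```

View pics/b.png

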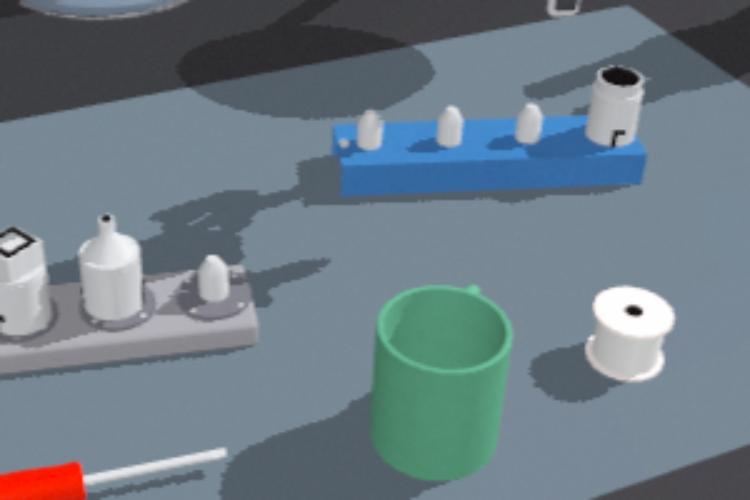

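The wide nozzle stands fully down on the leftmost (+y) post at (615,105), and the mug and spool are where they were. Next is the fine nozzle.

{"api": "move_arm", "payload": {"motion": "0.4 0.8 0 0 0 -0.2 1; 0.8 1.5 0 0 0 -0.4 1; 1.2 2.3 0 0 0 -0.5 1; 1.6 3.1 0 0 0 -0.7 1; 2.1 4 0 0 0 -0.9 1"}}

```text
t: 9.1
tcp_pos: [553.3, -8.5, 148.2]
ee_rot: [0.994, -0.106, 0.0, -0.001]
wrist_force: [2.2, 0.3, 0.0]
grip_width: 85.6
```

{"api": "move_arm", "payload": {"motion": "0.4 0.7 0 0 0 0 1; 0.8 1.5 0 0 0 0 1; 1.1 2.2 0 0 0 0 1; 1.1 2.2 0 0 0 0 1; 1.1 2.2 0 0 0 0 1"}}

```text
t: 9.6
tcp_pos: [583.4, -127.9, 147.8]
ee_rot: [0.994, -0.109, 0.0, -0.0]
wrist_force: [-0.3, 0.4, 0.1]
grip_width: 85.2
```

```bash
python3 -c "
from h import *
plan((585.5,-153,31,-12))"
```

```text
t 9.60 tcp [ 583.4 -127.9  147.8] F [-0.3  0.4  0.1] w 85.2 j [-0.29  0.47  0.59  1.84 -0.32  0.93  0.22]
(585.5, -153, 31, -12) -> [0.149 0.481 2.337] [-0.  -0.  -0.1]
```

{"api": "move_arm", "payload": {"motion": "0.15 0.48 0 0 0 -0.1 1; 0.15 0.48 0 0 0 -0.1 1; 0.15 0.48 0.6 0 0 -0.1 1; 0.15 0.48 1.2 0 0 -0.1 1; 0.15 0.48 1.6 0 0 -0.1 1"}}

```text
t: 10.1
tcp_pos: [585.0, -148.7, 65.6]
ee_rot: [0.995, -0.102, -0.001, -0.001]
wrist_force: [-0.2, 0.3, -0.1]
grip_width: 85.2
```

{"api": "move_arm", "payload": {"motion": "0 0 0.3 0 0 0 1; 0 0 0.5 0 0 0 1; 0 0 0.6 0 0 0 1; 0 0 0.6 0 0 0 1; 0 0 0.6 0 0 0 1"}}

```text
t: 10.6
tcp_pos: [586.3, -151.9, 38.1]
ee_rot: [0.995, -0.103, 0.001, -0.0]
wrist_force: [0.1, -0.5, -0.5]
grip_width: 85.6
```

```bash
python3 -c "
from h import *
plan((585.5,-153,31,-12))"
```

```text
t 10.60 tcp [ 586.3 -151.9   38.1] F [ 0.1 -0.5 -0.5] w 85.6 j [-0.17  0.63  0.5   1.89 -0.43  0.73  0.36]
(585.5, -153, 31, -12) -> [-0.012  0.024  0.141] [-0.   -0.02  0.03]
```

{"api": "move_arm", "payload": {"motion": "0 0.02 0.1 0 0 0 1; 0 0.02 0.14 0 0 0 1; 0 0.02 0.14 0 0 0 -1; 0 0.02 0.14 0 0 0 -1; 0 0.02 0.14 0 0 0 -1"}}

```text
t: 11.1
tcp_pos: [585.6, -152.8, 30.3]
ee_rot: [0.995, -0.103, 0.0, -0.0]
wrist_force: [0.3, 0.7, 0.1]
grip_width: 44.0
```

{"api": "move_arm", "payload": {"motion": "0 0 0 0 0 0 -1; 0 0 0 0 0 0 -1; 0 0 0 0 0 0 -1; 0 0 0 0 0 0 -1; 0 0 0 0 0 0 -1"}}

```text
t: 11.6
tcp_pos: [585.6, -152.9, 30.5]
ee_rot: [0.995, -0.103, 0.0, -0.0]
wrist_force: [-0.4, -0.5, 3.5]
grip_width: 38.8
```

{"api": "move_arm", "payload": {"motion": "0 0 -0.5 0 0 0 -1; 0 0 -1.2 0 0 0 -1; 0 0 -1.9 0 0 0 -1; 0 -0.7 -2.3 0 0 0 -1; 0 -1.5 -2.3 0 0 0 -1"}}

```text
t: 12.1
tcp_pos: [602.6, -81.4, 148.7]
ee_rot: [0.994, -0.105, 0.003, 0.0]
wrist_force: [1.0, 0.0, -0.9]
grip_width: 39.0
```

```bash
python3 -c "
from h import *
plan((*HOLD['fine'],141,-17.3))"
```

```text
t 12.10 tcp [602.6 -81.4 148.7] F [ 1.   0.  -0.9] w 39.0 j [-0.36  0.49  0.58  1.82 -0.33  0.93  0.15]
(513.301, 218.815, 141, -17.3) -> [-3.007 -5.497  0.135] [-0.01 -0.08  1.04]
```

{"api": "move_arm", "payload": {"motion": "-0.4 -0.8 0 0 0 0.2 -1; -0.9 -1.6 0 0 0 0.4 -1; -1.3 -2.4 0 0 0 0.6 -1; -1.8 -3.2 0 0 0 0.8 -1; -2.2 -4 0 0 0 1 -1"}}

```text
t: 12.6
tcp_pos: [532.5, 140.6, 144.8]
ee_rot: [0.989, -0.147, -0.001, 0.0]
wrist_force: [1.2, 0.2, -0.3]
grip_width: 38.6
```

{"api": "move_arm", "payload": {"motion": "-0.4 -0.7 0 0 0 0 -1; -0.75 -1.3 0 0 0 0 -1; -0.75 -1.3 0 0 0 0 -1; -0.75 -1.3 0 0 0 0 -1; -0.75 -1.3 0 0 0 0 -1"}}

```text
t: 13.1
tcp_pos: [517.3, 210.5, 145.1]
ee_rot: [0.989, -0.147, 0.0, 0.0]
wrist_force: [0.0, -0.4, -1.6]
grip_width: 38.9
```

```bash
python3 -c "
from h import *
plan((*HOLD['fine'],38,-17.3))"
```

```text
t 13.10 tcp [517.3 210.5 145.1] F [ 0.  -0.4 -1.6] w 38.9 j [-0.91  0.41  0.58  1.93 -0.29  0.88 -0.48]
(513.301, 218.815, 38, -17.3) -> [-0.125 -0.139  2.142] [ 0.01 -0.    0.07]
```

{"api": "move_arm", "payload": {"motion": "-0.12 -0.14 0 0 0 0 -1; -0.12 -0.14 0.4 0 0 0 -1; -0.12 -0.14 0.9 0 0 0 -1; -0.12 -0.14 1.4 0 0 0 -1; -0.12 -0.14 1.7 0 0 0 -1"}}

```text
t: 13.6
tcp_pos: [512.6, 219.7, 58.7]
ee_rot: [0.989, -0.147, -0.001, 0.001]
wrist_force: [-0.3, -0.1, -0.6]
grip_width: 38.6
```

{"api": "move_arm", "payload": {"motion": "0 0 0.2 0 0 0 -1; 0 0 0.35 0 0 0 -1; 0 0 0.4 0 0 0 -1; 0 0 0.4 0 0 0 -1; 0 0 0.4 0 0 0 -1"}}

```text
t: 14.1
tcp_pos: [513.9, 220.6, 41.0]
ee_rot: [0.989, -0.146, 0.001, -0.0]
wrist_force: [0.4, 0.1, -0.1]
grip_width: 38.9
```

{"api": "move_arm", "payload": {"motion": "0 0 0.06 0 0 0 -1; 0 0 0.06 0 0 0 1; 0 0 0.06 0 0 0 1; 0 0 0.06 0 0 0 1; 0 0 0.06 0 0 0 1"}}

```text
t: 14.6
tcp_pos: [513.5, 220.5, 37.4]
ee_rot: [0.989, -0.146, 0.0, -0.0]
wrist_force: [0.2, 0.0, 0.5]
grip_width: 85.4
```

{"api": "move_arm", "payload": {"motion": "0 0 -0.3 0 0 0 1; 0 0 -0.9 0 0 0 1; 0 0 -1.7 0 0 0 1; 0 0.1 -2.3 0 0 0 1; 0.2 0.9 -2.3 0 0 0 1"}}

```text
t: 15.1
tcp_pos: [513.1, 180.1, 157.4]
ee_rot: [0.99, -0.142, 0.004, -0.004]
wrist_force: [0.7, -0.4, 0.0]
grip_width: 85.2
```

```bash
python3 -c "
from h import *
plan((577,-214.3,141,-12))"
```

```text
t 15.10 tcp [513.1 180.1 157.4] F [ 0.7 -0.4  0. ] w 85.2 j [-0.89  0.37  0.6   1.96 -0.27  0.88 -0.43]
(577, -214.3, 141, -12) -> [3.44  7.215 0.285] [-0.1  -0.08 -0.86]
```

{"api": "move_arm", "payload": {"motion": "0.4 0.8 0 0 0 -0.2 1; 0.8 1.6 0 0 0 -0.4 1; 1.2 2.4 0 0 0 -0.6 1; 1.6 3.3 0 0 0 -0.8 1; 2 4.2 0 0 0 -1 1"}}

```text
t: 15.6
tcp_pos: [545.1, -57.3, 153.6]
ee_rot: [0.995, -0.102, 0.001, -0.0]
wrist_force: [1.3, 1.2, -0.5]
grip_width: 85.5
```

{"api": "move_arm", "payload": {"motion": "0.4 0.8 0 0 0 0 1; 0.8 1.6 0 0 0 0 1; 1.2 2.4 0.1 0 0 0 1; 1.5 3.1 0.2 0 0 0 1; 1.5 3.1 0.2 0 0 0 1"}}

```text
t: 16.1
tcp_pos: [585.5, -230.1, 143.4]
ee_rot: [0.994, -0.107, 0.001, 0.003]
wrist_force: [0.1, -0.3, -0.1]
grip_width: 85.6
```

{"api": "move_arm", "payload": {"motion": "0 0 0 0 0 0 1; 0 0 0 0 0 0 1"}}

```text
t: 16.3
tcp_pos: [586.7, -221.2, 142.7]
ee_rot: [0.995, -0.102, 0.0, -0.001]
wrist_force: [0.1, 0.5, 0.0]
grip_width: 85.4
```

```bash
python3 -c "
from h import *
plan((577,-214.3,31,-12))"
```

```text
t 16.30 tcp [ 586.7 -221.2  142.7] F [0.1 0.5 0. ] w 85.4 j [-0.14  0.53  0.61  1.77 -0.37  0.95  0.41]
(577, -214.3, 31, -12) -> [-0.218 -0.092  2.234] [-0.01 -0.    0.05]
```

{"api": "move_arm", "payload": {"motion": "-0.22 -0.09 0 0 0 0 1; -0.22 -0.09 0.4 0 0 0 1; -0.22 -0.09 0.9 0 0 0 1; -0.22 -0.09 1.4 0 0 0 1; -0.22 -0.09 1.7 0 0 0 1"}}

```text
t: 16.8
tcp_pos: [575.5, -213.3, 55.8]
ee_rot: [0.995, -0.102, -0.001, -0.001]
wrist_force: [0.5, 0.2, 0.4]
grip_width: 85.3
```

{"api": "move_arm", "payload": {"motion": "0 0 0.2 0 0 0 1; 0 0 0.4 0 0 0 1; 0 0 0.45 0 0 0 1; 0 0 0.45 0 0 0 1; 0 0 0.45 0 0 0 1"}}

```text
t: 17.3
tcp_pos: [577.1, -216.3, 35.4]
ee_rot: [0.995, -0.103, 0.001, 0.0]
wrist_force: [0.0, -0.1, -0.4]
grip_width: 85.3
```

```bash
python3 -c "
from h import *
plan((577,-214.3,31,-12))"
```

```text
t 17.30 tcp [ 577.1 -216.3   35.4] F [ 0.  -0.1 -0.4] w 85.3 j [-0.08  0.65  0.52  1.86 -0.46  0.75  0.49]
(577, -214.3, 31, -12) -> [-0.011 -0.038  0.089] [ 0.   -0.01  0.03]
```

{"api": "move_arm", "payload": {"motion": "-0.01 -0.04 0.1 0 0 0 1; -0.01 -0.04 0.1 0 0 0 1; -0.01 -0.04 0.1 0 0 0 -1; -0.01 -0.04 0.1 0 0 0 -1; -0.01 -0.04 0.1 0 0 0 -1"}}

```text
t: 17.8
tcp_pos: [576.6, -214.0, 29.9]
ee_rot: [0.995, -0.103, 0.0, 0.0]
wrist_force: [0.1, 0.4, -0.0]
grip_width: 43.8
```

{"api": "move_arm", "payload": {"motion": "0 0 0 0 0 0 -1; 0 0 0 0 0 0 -1; 0 0 0 0 0 0 -1; 0 0 0 0 0 0 -1; 0 0 0 0 0 0 -1"}}

```text
t: 18.3
tcp_pos: [576.6, -214.0, 30.1]
ee_rot: [0.995, -0.103, 0.0, -0.0]
wrist_force: [-1.2, 0.6, 6.0]
grip_width: 38.9
```

{"api": "move_arm", "payload": {"motion": "0 0 -0.5 0 0 0 -1; 0 0 -1.2 0 0 0 -1; 0 0 -1.9 0 0 0 -1; 0 -0.7 -2.3 0 0 0 -1; 0 -1.5 -2.3 0 0 0 -1"}}

```text
t: 18.8
tcp_pos: [593.6, -142.7, 148.0]
ee_rot: [0.994, -0.105, 0.003, 0.001]
wrist_force: [1.3, -0.2, -1.0]
grip_width: 39.6
```

```bash
python3 -c "
from h import *
plan((*HOLD['square'],145,-17.3))"
```

```text
t 18.80 tcp [ 593.6 -142.7  148. ] F [ 1.3 -0.2 -1. ] w 39.6 j [-0.28  0.5   0.62  1.81 -0.35  0.94  0.28]
(493.699, 155.78500000000003, 145, -17.3) -> [-3.205 -5.418  0.034] [ 0.   -0.08  1.04]
```

{"api": "move_arm", "payload": {"motion": "-0.5 -0.8 0 0 0 0.2 -1; -1 -1.6 0 0 0 0.4 -1; -1.4 -2.4 0 0 0 0.6 -1; -1.9 -3.2 0 0 0 0.8 -1; -2.4 -4 0 0 0 1 -1"}}

```text
t: 19.3
tcp_pos: [514.5, 81.6, 144.3]
ee_rot: [0.989, -0.147, -0.0, 0.0]
wrist_force: [0.5, 0.8, -1.2]
grip_width: 39.7
```

{"api": "move_arm", "payload": {"motion": "-0.4 -0.7 0 0 0 0 -1; -0.8 -1.35 0 0 0 0 -1; -0.8 -1.35 0 0 0 0 -1; -0.8 -1.35 0 0 0 0 -1; -0.8 -1.35 0 0 0 0 -1"}}

```text
t: 19.8
tcp_pos: [496.9, 154.7, 144.6]
ee_rot: [0.989, -0.147, 0.0, 0.0]
wrist_force: [-0.3, 0.4, -0.9]
grip_width: 39.7
```

```bash
python3 -c "
from h import *
plan((*HOLD['square'],37.5,-17.3))"
```

```text
t 19.80 tcp [496.9 154.7 144.6] F [-0.3  0.4 -0.9] w 39.7 j [-0.89  0.36  0.63  2.02 -0.28  0.85 -0.39]
(493.699, 155.78500000000003, 37.5, -17.3) -> [-0.068 -0.003  2.141] [ 0.01 -0.    0.08]
```

{"api": "move_arm", "payload": {"motion": "-0.07 0 0.2 0 0 0 -1; -0.07 0 0.6 0 0 0 -1; -0.07 0 1 0 0 0 -1; -0.07 0 1.4 0 0 0 -1; -0.07 0 1.7 0 0 0 -1"}}

```text
t: 20.3
tcp_pos: [492.7, 155.5, 58.0]
ee_rot: [0.989, -0.147, -0.001, 0.001]
wrist_force: [-0.6, 0.2, -1.7]
grip_width: 39.3
```

{"api": "move_arm", "payload": {"motion": "0 0 0.2 0 0 0 -1; 0 0 0.35 0 0 0 -1; 0 0 0.43 0 0 0 -1; 0 0 0.43 0 0 0 -1; 0 0 0.43 0 0 0 -1"}}

```text
t: 20.8
tcp_pos: [493.8, 157.1, 38.7]
ee_rot: [0.989, -0.146, 0.0, -0.0]
wrist_force: [-0.6, 0.5, -0.8]
grip_width: 39.7
```

{"api": "move_arm", "payload": {"motion": "0 0 0.03 0 0 0 -1; 0 0 0.03 0 0 0 1; 0 0 0.03 0 0 0 1; 0 0 0.03 0 0 0 1; 0 0 0.03 0 0 0 1"}}

```text
t: 21.3
tcp_pos: [493.5, 157.1, 36.9]
ee_rot: [0.989, -0.146, 0.0, -0.0]
wrist_force: [0.3, -0.0, 0.1]
grip_width: 85.2
```

{"api": "move_arm", "payload": {"motion": "0 0 -0.3 0 0 0 1; 0 0 -0.9 0 0 0 1; 0 0 -1.7 0 0 0 1; 0 0.1 -2.3 0 0 0 1; 0.3 0.9 -2.3 0 0 0 1"}}

```text
t: 21.8
tcp_pos: [497.5, 115.2, 155.4]
ee_rot: [0.99, -0.141, 0.003, -0.003]
wrist_force: [1.3, -0.5, -0.1]
grip_width: 85.3
```

```bash
python3 -c "
from h import *
plan((558,-281.7,145,-12))
p,d=r.get_image('scene');cv2.imwrite('pics/c.png',cv2.resize(p[160:360,200:500,::-1],(750,500)))"
```

```text
t 21.80 tcp [497.5 115.2 155.4] F [ 1.3 -0.5 -0.1] w 85.3 j [-0.84  0.33  0.66  2.04 -0.27  0.85 -0.32]
(558, -281.7, 145, -12) -> [3.38  7.286 0.174] [-0.08 -0.07 -0.85]
```

View pics/c.png

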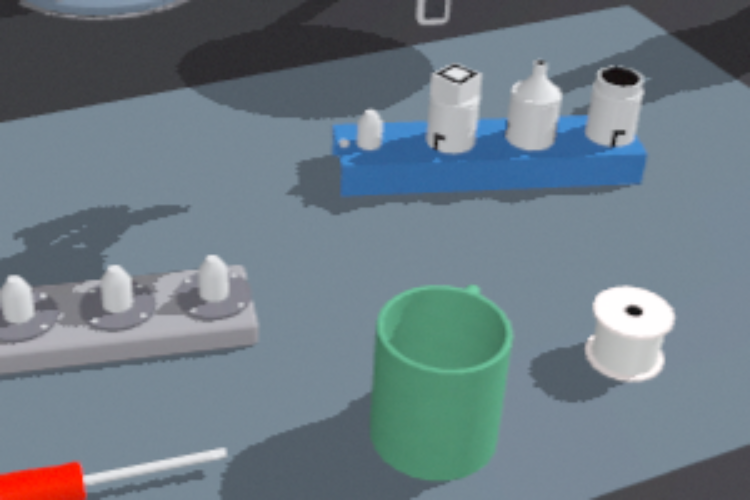

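Wide (615,105), fine (535,110) and square (453,108) all sit on the holder in order. The slot nozzle is next, for the last post at (370,130).

{"api": "move_arm", "payload": {"motion": "0.4 0.8 0 0 0 -0.2 1; 0.8 1.6 0 0 0 -0.4 1; 1.2 2.4 0 0 0 -0.6 1; 1.6 3.3 0 0 0 -0.8 1; 2 4.2 0 0 0 -1 1"}}

```text
t: 22.35
tcp_pos: [529.5, -122.0, 151.7]
ee_rot: [0.995, -0.103, -0.0, -0.0]
wrist_force: [1.1, -1.4, -0.9]
grip_width: 85.1
```

{"api": "move_arm", "payload": {"motion": "0.4 0.8 0 0 0 0 1; 0.8 1.6 0 0 0 0 1; 1.1 2.4 0 0 0 0 1; 1.3 3.1 0 0 0 0 1; 1.3 3.1 0 0 0 0 1"}}

```text
t: 22.85
tcp_pos: [559.6, -292.5, 152.0]
ee_rot: [0.994, -0.108, 0.0, 0.002]
wrist_force: [-0.6, -0.4, 0.5]
grip_width: 85.6
```

{"api": "move_arm", "payload": {"motion": "0 0 0 0 0 0 1; 0 0 0 0 0 0 1; 0 0 0 0 0 0 1"}}

```text
t: 23.15
tcp_pos: [561.9, -283.3, 151.5]
ee_rot: [0.995, -0.102, -0.0, -0.001]
wrist_force: [-0.2, 1.5, 0.0]
grip_width: 85.5
```

```bash
python3 -c "
from h import *
plan((558,-281.7,31,-12))"
```

```text
t 23.15 tcp [ 561.9 -283.3  151.5] F [-0.2  1.5  0. ] w 85.5 j [-0.06  0.54  0.65  1.76 -0.38  0.98  0.54]
(558, -281.7, 31, -12) -> [-0.081 -0.013  2.41 ] [-0.01  0.01  0.06]
```

{"api": "move_arm", "payload": {"motion": "-0.08 -0.01 0.4 0 0 0 1; -0.08 -0.01 0.9 0 0 0 1; -0.08 -0.01 1.4 0 0 0 1; -0.08 -0.01 1.8 0 0 0 1; -0.08 -0.01 2.1 0 0 0 1"}}

```text
t: 23.65
tcp_pos: [557.7, -282.1, 45.4]
ee_rot: [0.995, -0.102, -0.001, -0.001]
wrist_force: [-0.3, 0.9, 0.0]
grip_width: 85.3
```

{"api": "move_arm", "payload": {"motion": "0 0 0.1 0 0 0 1; 0 0 0.2 0 0 0 1; 0 0 0.2 0 0 0 1; 0 0 0.2 0 0 0 1; 0 0 0.2 0 0 0 1"}}

```text
t: 24.15
tcp_pos: [558.2, -284.3, 37.6]
ee_rot: [0.995, -0.103, 0.001, 0.0]
wrist_force: [0.0, -0.9, 0.8]
grip_width: 85.5
```

```bash
python3 -c "
from h import *
plan((558,-281.7,31,-12))"
```

```text
t 24.15 tcp [ 558.2 -284.3   37.6] F [ 0.  -0.9  0.8] w 85.5 j [ 0.01  0.67  0.56  1.84 -0.49  0.77  0.62]
(558, -281.7, 31, -12) -> [-0.014 -0.051  0.131] [ 0.   -0.02  0.03]
```

{"api": "move_arm", "payload": {"motion": "-0.01 -0.05 0.1 0 0 0 1; -0.01 -0.05 0.13 0 0 0 1; -0.01 -0.05 0.13 0 0 0 -1; -0.01 -0.05 0.13 0 0 0 -1; -0.01 -0.05 0.13 0 0 0 -1"}}

```text
t: 24.65
tcp_pos: [557.8, -281.6, 30.3]
ee_rot: [0.995, -0.103, 0.0, 0.0]
wrist_force: [-0.4, 0.2, -0.7]
grip_width: 44.1
```

{"api": "move_arm", "payload": {"motion": "0 0 0 0 0 0 -1; 0 0 0 0 0 0 -1; 0 0 0 0 0 0 -1; 0 0 0 0 0 0 -1; 0 0 0 0 0 0 -1"}}

```text
t: 25.15
tcp_pos: [557.8, -281.6, 30.5]
ee_rot: [0.995, -0.103, 0.0, -0.0]
wrist_force: [-0.9, 0.2, 4.5]
grip_width: 39.1
```

{"api": "move_arm", "payload": {"motion": "0 0 -0.5 0 0 0 -1; 0 0 -1.2 0 0 0 -1; 0 0 -1.9 0 0 0 -1; 0 -0.7 -2.3 0 0 0 -1; 0 -1.5 -2.3 0 0 0 -1"}}

```text
t: 25.65
tcp_pos: [574.4, -210.4, 148.4]
ee_rot: [0.994, -0.105, 0.003, 0.001]
wrist_force: [1.3, 0.4, -2.3]
grip_width: 38.9
```

```bash
python3 -c "
from h import *
plan((*HOLD['slot'],145,-17.3))"
```

```text
t 25.65 tcp [ 574.4 -210.4  148.4] F [ 1.3  0.4 -2.3] w 38.9 j [-0.19  0.51  0.66  1.81 -0.38  0.94  0.42]
(474.097, 92.75500000000001, 145, -17.3) -> [-3.232 -5.508  0.039] [ 0.01 -0.08  1.04]
```

{"api": "move_arm", "payload": {"motion": "-0.5 -0.8 0 0 0 0.2 -1; -1 -1.6 0 0 0 0.4 -1; -1.4 -2.4 0 0 0 0.6 -1; -1.9 -3.2 0 0 0 0.8 -1; -2.4 -4 0 0 0 1 -1"}}

```text
t: 26.15
tcp_pos: [495.6, 14.1, 144.8]
ee_rot: [0.989, -0.147, -0.0, -0.0]
wrist_force: [0.4, 0.8, -1.1]
grip_width: 39.5
```

{"api": "move_arm", "payload": {"motion": "-0.4 -0.7 0 0 0 0 -1; -0.85 -1.4 0 0 0 0 -1; -0.85 -1.4 0 0 0 0 -1; -0.85 -1.4 0 0 0 0 -1; -0.85 -1.4 0 0 0 0 -1"}}

```text
t: 26.65
tcp_pos: [476.3, 90.4, 145.2]
ee_rot: [0.989, -0.147, 0.0, 0.0]
wrist_force: [-0.5, -1.0, -1.0]
grip_width: 39.1
```

```bash
python3 -c "
from h import *
plan((*HOLD['slot'],37.5,-17.3))"
```

```text
t 26.65 tcp [476.3  90.4 145.2] F [-0.5 -1.  -1. ] w 39.1 j [-0.85  0.31  0.7   2.1  -0.27  0.82 -0.29]
(474.097, 92.75500000000001, 37.5, -17.3) -> [-0.057 -0.033  2.153] [ 0.01 -0.    0.08]
```

{"api": "move_arm", "payload": {"motion": "-0.06 -0.02 0.2 0 0 0 -1; -0.06 -0.02 0.6 0 0 0 -1; -0.06 -0.02 1 0 0 0 -1; -0.06 -0.02 1.4 0 0 0 -1; -0.06 -0.02 1.7 0 0 0 -1"}}

```text
t: 27.15
tcp_pos: [473.0, 91.9, 58.5]
ee_rot: [0.989, -0.148, -0.001, 0.001]
wrist_force: [0.1, 0.4, -1.2]
grip_width: 39.3
```

{"api": "move_arm", "payload": {"motion": "0 0 0.2 0 0 0 -1; 0 0 0.35 0 0 0 -1; 0 0 0.44 0 0 0 -1; 0 0 0.44 0 0 0 -1; 0 0 0.44 0 0 0 -1"}}

```text
t: 27.65
tcp_pos: [474.0, 93.4, 38.6]
ee_rot: [0.989, -0.146, 0.0, -0.0]
wrist_force: [-0.4, 0.4, -0.4]
grip_width: 39.4
```

{"api": "move_arm", "payload": {"motion": "0 0 0.03 0 0 0 -1; 0 0 0.03 0 0 0 1; 0 0 0.03 0 0 0 1; 0 0 0.03 0 0 0 1; 0 0 0.03 0 0 0 1"}}

```text
t: 28.15
tcp_pos: [473.7, 93.5, 36.9]
ee_rot: [0.989, -0.146, 0.0, -0.0]
wrist_force: [0.4, 0.3, -0.1]
grip_width: 85.3
```

{"api": "move_arm", "payload": {"motion": "0 0 -0.3 0 0 0 1; 0 0 -0.9 0 0 0 1; 0 0 -1.7 0 0 0 1; 0 0.2 -2.5 0 0 0 1; 0.4 1 -3 0 0 0 1"}}

```text
t: 28.65
tcp_pos: [478.6, 44.9, 188.4]
ee_rot: [0.99, -0.141, 0.001, -0.002]
wrist_force: [1.8, -0.4, -0.3]
grip_width: 85.0
```

{"api": "move_arm", "payload": {"motion": "0.5 0.9 0 0 0 0 1; 0.9 1.7 0 0 0 0 1; 1.2 2.4 0 0 0 0 1; 1.4 2.8 0 0 0 0 1; 1.4 2.8 0 0 0 0 1"}}

```text
t: 29.15
tcp_pos: [504.4, -117.6, 186.6]
ee_rot: [0.989, -0.15, 0.001, 0.001]
wrist_force: [0.4, 0.6, -0.6]
grip_width: 85.0
```

```bash
python3 - <<'E'
from h import *
from scipy.optimize import least_squares
plan()
I={c:r.get_image(c) for c in('top','scene')}
cv2.imwrite('pics/d.png',cv2.resize(I['scene'][0][160:360,200:500,::-1],(750,500)))
cv2.imwrite('pics/e.png',I['top'][0][:,:,::-1])
P=np.vstack([cloud(c,I[c][1]) for c in I])
for n,s in HOLD.items():
    Q=P[np.hypot(*(P[:,:2]-s).T)<29]; T=np.percentile(Q[:,2],99.5)
    Q=Q[(Q[:,2]>42)&(Q[:,2]<70)][:,:2]
    f=least_squares(lambda c:np.hypot(*(Q-c).T)-20,s,loss='soft_l1'); print(n,np.round(s,1),f.x.round(1),'top z',T.round(1))
E
```

```text
t 29.15 tcp [ 504.4 -117.6  186.6] F [ 0.4  0.6 -0.6] w 85.0 j [-0.5   0.32  0.8   1.99 -0.28  0.94  0.14]
wide [532.9 281.8] [533.5 285.8] top z 86.2
fine [513.3 218.8] [514.  220.6] top z 100.4
square [493.7 155.8] [493.7 157.1] top z 94.2
slot [474.1  92.8] [474.   93.3] top z 93.6
```

View pics/d.png

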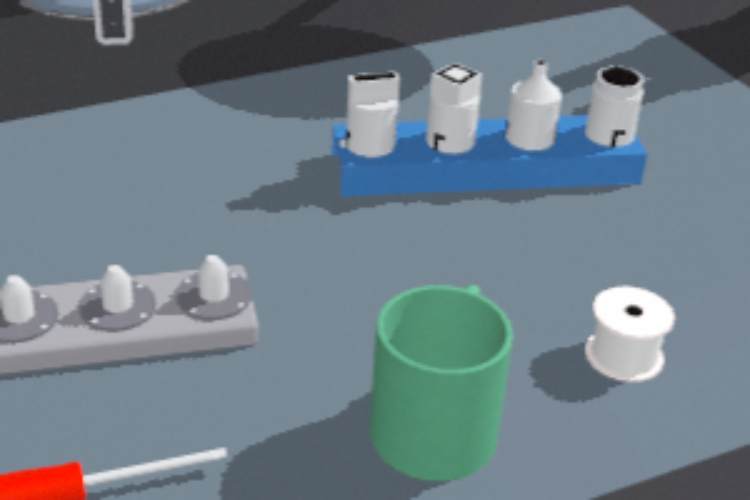

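View pics/e.png

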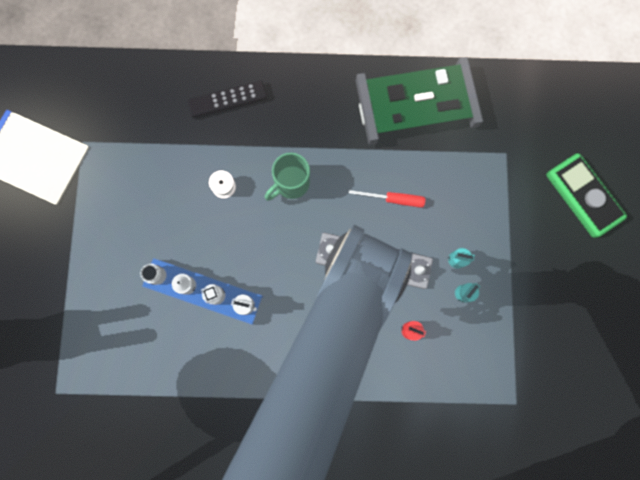

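All four nozzles stand in order on the holder (slot at (373,112) in the crop), the bystanders haven't moved, and the arm is clear.

{"api": "move_arm", "payload": {"motion": "0 0 0 0 0 0 1; 0 0 0 0 0 0 1; 0 0 0 0 0 0 1; 0 0 0 0 0 0 1; 0 0 0 0 0 0 1"}}

```text
t: 29.75
tcp_pos: [504.6, -113.0, 186.2]
ee_rot: [0.989, -0.146, -0.0, -0.0]
wrist_force: [-0.8, -0.5, 0.5]
grip_width: 85.3
```

```bash
python3 -c "
from cell import r
print(r.job_done())"
```

```text
the job is handed in; nothing more can be done
None
```

All four nozzles are on the blue holder in their starting order, left to right: wide, fine, square, slot. I handed the job in at about 30 s of the 93 s allowed.

- **Position:** my last camera check put each nozzle's axis within about 4 mm of its estimated post. The wide nozzle is farthest off; the limit is 12 mm.
- **Height:** measured tops were 86, 100, 94 and 94 mm, against 84, 100, 92 and 92 mm expected when fully down. I put the extra 2 mm down to depth noise. The final pictures show all four upright and seated.
- **Bystanders:** the mug, solder and screwdriver look unmoved in the pictures, but I did not measure their positions.
- **Arm:** the gripper was open and well clear at the end, and the largest wrist force I saw reported was about 6 N.

No check failed, and the hand-in gives no verdict.

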